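# Put the orange battery pack on charge

## Robot

A 6-joint arm with a two-finger parallel gripper is mounted at the origin on a cart in front of the work surface, level with it; the furniture and walls round the work are solid. World frame = base frame: x ahead of the robot, y to its left, z up, the work surface at z = 0. Lengths are in m, angles in rad, forces in N, time in s.
With the tool pointing down it reaches from about 0.325 to 0.75 m from the base axis. Payload 7.6 kg.
Tool frame: the origin (TCP) lies between the finger pads; the fingertips stand 14 mm ahead of it and the grasp point (between the pads) lies 5 mm behind it; x points along the fingers, y is the direction in which the jaws open and shut, and the axes are right-handed (so a half turn about x gives the same grasp; the last joint's range is limited). The gripper opens to 85 mm and grips with 20 to 120 N. Pads are 22 mm wide; open, the fingers measure 114 mm over their backs; the gripper's body (76 mm by 85 mm) begins 54 mm behind the grasp point. The pads swing forward as they close: fully open they stand 13 mm farther back than shut.
Start: joints at [-1.218, 0.052, 1.401, -0, 1.689, -0.07], TCP at [0.215, -0.479, 0.245] pointing down, gripper open.
Joint ranges: [-2.9, 2.9], [-0.91, 2.17], [0.12, 2.37], [-1.06, 4.2], [0.26, 2.73], [-2.93, 2.93]. Speed limits (rad/s): [2.57, 2.57, 3.01, 3.14, 3.14, 3.14].

## Interface

Orientations are given as a unit quaternion [w, x, y, z].
In Python, from workcell import arm gives the robot as it stands.
- The arm moves only by the tool step_arm, never from a script. Its arguments are lists of equal length, an entry for each row: "translation": the shift along the tool's x, y, z in mm, a list of three; "roll": the turn about the tool's x in degrees; "grip": the gripper's target within -1 to 1 (shut at 1, half-way at 0, fully open at -1). In form: {"translation": [[dx, dy, dz], ...], "roll": [roll, ...], "grip": [grip, ...]}. A call has exactly 10 rows; each row shifts and turns the commanded pose from where the row before left it, along the tool's axes as they then stand; what a row does not reach is not made up. A row lasts 1/12 s, in which the tool goes at most 41.7 mm and 7.16 degrees, less where a joint would pass 70% of its speed; a pose out of reach is approached as far as the arm can. A call is refused whole if a number of a shift passes 41.7 or a number of a turn 7.16, either way. A call with a gripper value outside its range is refused whole. The fingers move at their own pace and stop on an object; "newtons" is the grip in N (left out, the last holds). Time passes only in rows, so rows that do not move let the fingers close, or fill a call up. It gives the time, the measured TCP pose, the force and the opening at its end, in the units of the state.
- arm.read_state(): the state, without advancing time (a new reading comes with each control period).
- arm.get_image(name): name is "side" or "top"; returns a dict with "color" (400x640x3 uint8, red, green, blue), "range_z" (400x640 float32, m along the optical axis (not along the pixel's ray), 0 where there is no reading), "fx", "fy", "cx", "cy" (pixels), "rvec" (rotation vector, rad) and "tvec" (3), from world to camera coordinates, as OpenCV has them. Camera axes: x right, y down, z forward; pixel columns grow to the right and rows downward; lengths in m; the calibration is good to about 2 mm. A picture is of the moment at which its call begins.
- arm.close_job(): hands the job in, once; it reports no verdict.
Trained networks look in the newest picture that a camera, given by its name, has taken for a name from the list of things; names that differ only in an ending like _2 or _b are one class to them, and where a whole thing is asked for, a point or a joint stands for the part that bears it (a point fixed in the world has none). Each returns a list of dicts, best first, with "conf" (0 to 1); they miss things now and then, are a little off and sometimes report something else, mostly with a low value. They report only what shows in the picture. A call takes as long as a camera call. They do not tell look-alikes from the thing itself.
- arm.silhouettes(camera, label): "mask" (400x640 bool, what is visible of it) and "extent" ([left, top, right, bottom] in pixels, round what is visible of it).
The state is a dict: "time": time; "joint_positions": joint angles; "joint_velocities": joint speeds; "tau": joint torques, N m; "eef_pos": TCP position; "ee_rot": TCP orientation; "ft_force": force on the tool from outside, world axes, zero at the start; "moment": the same for the moment, N m; "width": finger opening in m.
Only numpy, scipy, OpenCV 4.12 (cv2) and the standard library are available. Lean on these libraries where they do the work, as an engineer would, in place of code of your own. Each camera call takes 0.05 s, during which the arm holds its last target.

## Task

Put the orange battery pack on charge: set it upright on the open end of the charging dock and slide it along under the dovetail rails until it is fully home and the red sprung catch clicks up behind it, then let go. Leave the blue pack where it stands.

Things in the scene. Friction and masses are not known exactly. Their poses are not given: they have to be found in the camera images.
- orange_pack: Orange battery pack, loose, about 0.35 kg, standing on the table. Origin: centre of underside; x along its length, z up. Black dovetail foot 90 mm long (x), 10 high, 64 wide at the bottom, 52 at the top; orange body 84 long, 44 wide (y), z 10 to 62: take it across the 44, upper half. Same both ways round: either end may go in first.
- blue_pack: Blue battery pack, the same in all but colour; a bystander, to be left alone.
- charging_dock: Fixed grey dock, 265x130 mm, open end to the robot. Origin: on the table, below the channel's mouth; x: the way a pack slides in. Floor 12 high, x -130 to 95. Open apron to x -16, its guide walls, 118 apart at x -70, 70 at x -16, centre a pack pushed in. Dovetail rails x -10 to 95, 16 high, 3 play each side; then a stop, 40 high. Set a pack's origin down at x -90, z 12; home is x 50, y 0.
- dock_catch (a joint): Red sprung catch of the dock (m): 0 up, to 0.009 pressed down. Its ramped tongue, 6 mm high, stands in mid floor at dock x -14 to 3 mm; a pack slid over presses it down, it springs up behind the foot when home. Sliding takes a few N, under 10. Ribbed thumb pad outside the wall (dock x -4, y 58, 25 mm above the table): pressed only to let a pack out.
Mind the look-alikes: they are no part of the job. Leave any green or pink look-alike of the orange_pack alone.

How it is judged:
By the outcome, as a careful person would: the job done as asked, in the order asked, and still so for the second after the job is handed in, with the robot touching nothing.
It also fails if it takes over 45 s, if anything falls off the work surface, if the arm or the gripper's body presses on something with over 40 N, if the wrist force passes 120 N, or if a joint passes its speed limit or range.

## Working session

There is one attempt and no reset: what is moved stays moved. The work goes in short steps, Python scripts to look and compute and a tool call to move; the robot and the scene stay as the last step left them, time stands still between calls to the robot, and variables do not carry over. Pictures are saved under pics/ and viewed, and the job is handed in when it is done.

Besides the shell and the picture viewer there is one more tool, called after "Call:" by a JSON object that holds its "fn" and its "kwargs". step_arm: Moves the arm, as the interface text tells. Its arguments: {"type":"object","properties":{"translation":{"type":"array"},"roll":{"type":"array"},"grip":{"type":"array"},"newtons":{"type":"number"}},"required":["translation","roll","grip"]}

```bash
mkdir -p pics
python3 - <<'E'
from workcell import arm
import cv2,numpy as np
s=arm.read_state();print(s['time'],s['eef_pos'],s['ee_rot'],s['width'],s['ft_force'])
for n in('side','top'):
    d=arm.get_image(n);cv2.imwrite(f'pics/{n}0.png',d['color'][...,::-1])
    np.savez(f'{n}0.npz',**d)
    R=cv2.Rodrigues(np.array(d['rvec'],float))[0];print(n,-R.T@np.array(d['tvec']).ravel(),d['fx'])
    for l in('orange_pack','charging_dock'):
        for x in arm.silhouettes(n,l):print(n,l,x['conf'],x['extent'])
E
```

```text
0.0 [ 0.21532681 -0.47849364  0.24444574] [-0.14778462 -0.69129309 -0.14892504  0.69144407] 0.08560314296338088 [ 0.04212247  0.22193768 -0.29548893]
side [-0.07359867  1.38116979  0.71360076] 518.0323959063278
side orange_pack 0.9 [229.7, 237.0, 263.7, 269.8]
side orange_pack 0.84 [254.4, 216.2, 288.2, 246.4]
side orange_pack 0.75 [311.8, 212.0, 347.9, 246.3]
side orange_pack 0.6 [282.2, 237.7, 324.3, 269.7]
side charging_dock 0.66 [250.5, 170.1, 333.8, 219.5]
top [0.26360005 0.05713454 1.22787263] 505.6024193689228
top orange_pack 0.85 [184.8, 215.4, 221.2, 255.9]
top orange_pack 0.84 [219.8, 167.6, 250.5, 208.5]
top orange_pack 0.72 [162.4, 157.4, 207.1, 203.8]
top orange_pack 0.57 [250.8, 219.4, 278.6, 261.9]
top charging_dock 0.61 [309.2, 105.3, 386.5, 221.8]
```

View pics/side0.png

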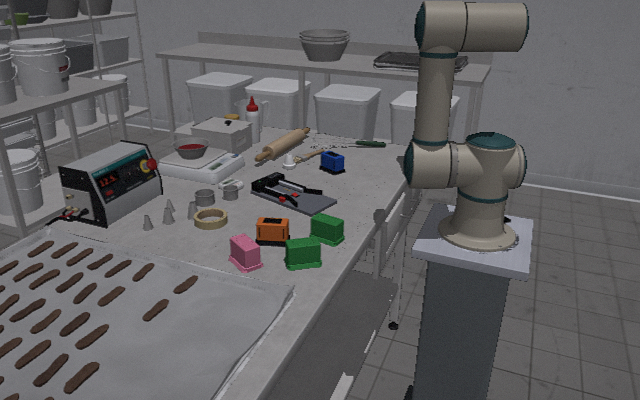

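View pics/top0.png

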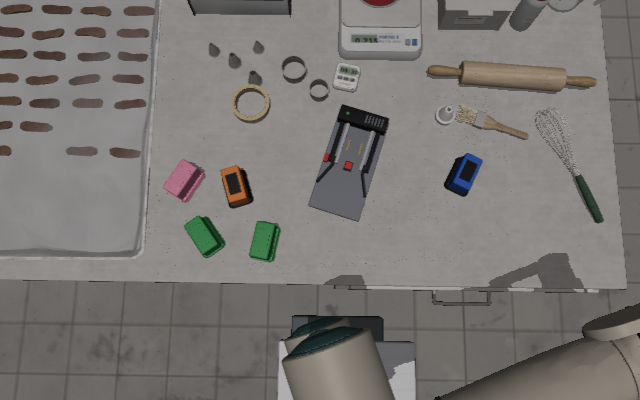

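```bash
cat > h.py <<'E'
import numpy as np,cv2
def cloud(d):
    R=cv2.Rodrigues(np.array(d['rvec'],float))[0];t=np.array(d['tvec']).ravel()
    z=d['range_z'].astype(float);v,u=np.mgrid[:400,:640]
    P=np.stack([(u-d['cx'])/d['fx']*z,(v-d['cy'])/d['fy']*z,z],-1)
    W=(P-t)@R; W[z==0]=np.nan
    return W
def proj(d,p):
    return cv2.projectPoints(np.array(p,float).reshape(-1,3),np.array(d['rvec'],float),np.array(d['tvec'],float),np.array([[d['fx'],0,d['cx']],[0,d['fy'],d['cy']],[0,0,1.]],float),None)[0][:,0]
def rect(P):
    return cv2.minAreaRect((P*1000).astype(np.float32))
def near(W,c,r): return np.hypot(W[...,0]-c[0],W[...,1]-c[1])<r
E
python3 - <<'E'
from h import *
d=dict(np.load('top0.npz'));s=dict(np.load('side0.npz'))
W=cloud(d);S=cloud(s)
print('table',np.nanmedian(W[230:260,290:300,2]))
p=W[187,235];print(p); print(S[231,272], W[200,345],W[130,350],W[165,349])
for nm,X,img in(('top',W,d['color']),('side',S,s['color'])):
    hsv=cv2.cvtColor(img,cv2.COLOR_RGB2HSV)
    m=near(X,p,.08)
    o=m&(hsv[...,0]<18)&(hsv[...,1]>140)
    t=near(X,p,.06)&(X[...,2]>.052)&(X[...,2]<.075)
    print(nm,o.sum(),'orange rect',rect(X[o][:,:2]),'top rect',t.sum(),rect(X[t][:,:2]),np.median(X[t][:,2]))
m=near(W,W[160,349],.16)&(W[...,2]>.006)
print('dock',rect(W[m][:,:2]))
m&=W[...,2]<.045
big=cv2.resize(d['color'][90:270,150:410],None,fx=3,fy=3,interpolation=cv2.INTER_CUBIC)
cv2.imwrite('pics/crop_top.png',big[...,::-1])
big=cv2.resize(s['color'][160:280,220:360],None,fx=5,fy=5,interpolation=cv2.INTER_CUBIC)
cv2.imwrite('pics/crop_side.png',big[...,::-1])
E
```

```text
table 0.0004592840738255616
[0.50251164 0.26602762 0.0637388 ]
[0.49871096 0.2960924  0.04536754] [0.48473118 0.0048847  0.01083948] [ 0.66361806 -0.00663162  0.01078312] [ 0.57104487 -0.00411739  0.01863356]
top 545 orange rect ((509.2420959472656, 274.79925537109375), (84.97405242919922, 53.108062744140625), 18.407859802246094) top rect 657 ((511.1704406738281, 271.0652770996094), (84.15452575683594, 44.341548919677734), 17.33485984802246) 0.06297704103378281
side 644 orange rect ((508.097900390625, 275.7043762207031), (82.17979431152344, 51.99892807006836), 17.58737564086914) top rect 323 ((509.8185729980469, 273.84222412109375), (83.78006744384766, 48.96229553222656), 19.153783798217773) 0.062004937065919336
dock ((583.853271484375, -2.0692901611328125), (298.1119384765625, 313.07330322265625), 41.77207565307617)
```

View pics/crop_top.png

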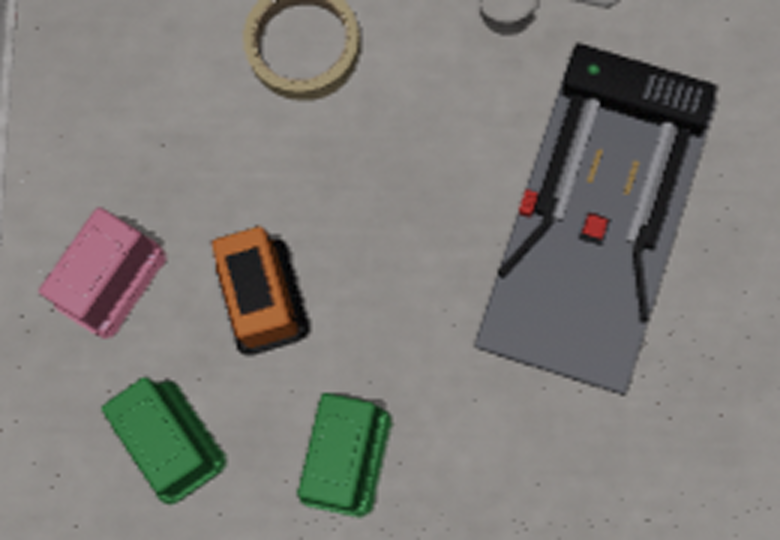

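View pics/crop_side.png

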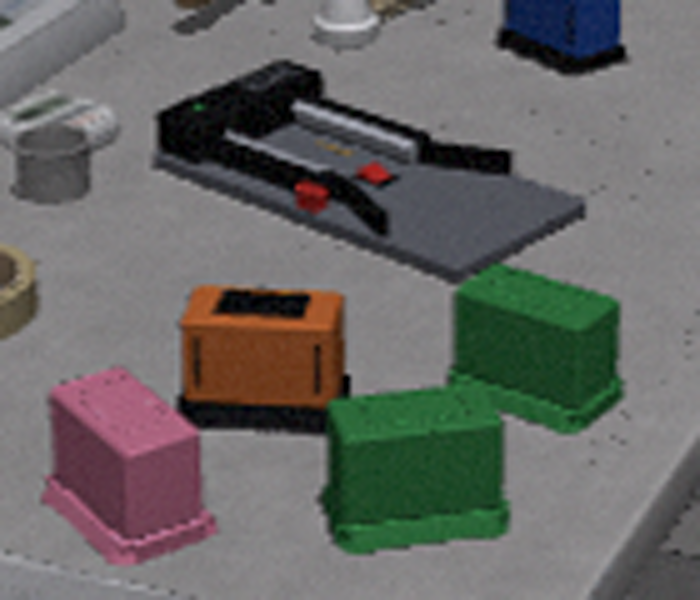

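Run:
```python
from h import *
d=dict(np.load('top0.npz'));s=dict(np.load('side0.npz'))
for nm,d in(('top',d),('side',s)):
    W=cloud(d)
    m=(near(W,(.58,-.005),.17)&(W[...,2]>.006)).astype(np.uint8)
    n,l,st,c=cv2.connectedComponentsWithStats(m,connectivity=4)
    i=1+np.argmax(st[1:,4]); M=(l==i)
    P=W[M]; r=rect(P[:,:2]); print(nm,r)
    # axis
    th=np.deg2rad(-15.5)
    for it in range(1):
        # rails: inner structure
        pass
    fl=P[(P[:,2]<.02)];print(' floor z',np.median(fl[:,2]))
    hi=P[P[:,2]>.03];print(' stop',rect(hi[:,:2]),np.median(hi[:,2]))
    bx=cv2.boxPoints(r);print(bx.round(1).tolist())
    np.save(nm+'dock.npy',P)
```

```text
top ((579.0906372070312, -4.052192687988281), (132.29087829589844, 270.12237548828125), 72.68396759033203)
 floor z 0.012723434070419226
 stop ((609.0299072265625, -13.609375), (123.4380111694336, 203.0195770263672), 72.6492691040039) 0.04010131466246469
[[430.5, -27.0], [688.2999877929688, -107.4000015258789], [727.7000122070312, 18.899999618530273], [469.79998779296875, 99.30000305175781]]
side ((578.3294677734375, 0.7878341674804688), (137.583740234375, 271.7461853027344), 74.4708480834961)
 floor z 0.012748933155540022
 stop ((615.8485107421875, -7.977569580078125), (128.45437622070312, 195.18605041503906), 70.22734069824219) 0.03941004752123169
[[429.0, -29.100000381469727], [690.7999877929688, -101.9000015258789], [727.7000122070312, 30.700000762939453], [465.79998779296875, 103.4000015258789]]
```

```bash
cat >> h.py <<'E'
def dockw(o,yaw,pts):
    c,s=np.cos(yaw),np.sin(yaw);p=np.array(pts,float).reshape(-1,3)
    return np.c_[o[0]+c*p[:,0]-s*p[:,1],o[1]+s*p[:,0]+c*p[:,1],p[:,2]]
E
python3 - <<'E'
from h import *
yaw=np.deg2rad(-17.3);o=(.5767,-.0033)
for n in('top','side'):
    d=dict(np.load(n+'0.npz'))
    x0,y0,w,h,f=((300,95,100,135,4.4) if n=='top' else (240,160,105,70,7.))
    img=cv2.resize(d['color'][y0:y0+h,x0:x0+w],None,fx=f,fy=f,interpolation=cv2.INTER_CUBIC)[...,::-1].copy()
    def line(a,b,col):
        q=(proj(d,dockw(o,yaw,[a,b]))-[x0,y0]+.5)*f
        cv2.line(img,tuple(map(int,q[0])),tuple(map(int,q[1])),col,1,cv2.LINE_AA)
    Y=[(-.130,.065),(.135,.065),(.135,-.065),(-.130,-.065)]
    for i in range(4): line((*Y[i],.012),(*Y[(i+1)%4],.012),(0,255,255))
    for sy in(1,-1):
        line((-.07,sy*.059,.028),(-.016,sy*.035,.028),(0,255,0))
        line((-.01,sy*.029,.028),(.095,sy*.029,.028),(255,255,0))
    line((.095,.06,.04),(.095,-.06,.04),(255,0,255))
    for a in((-.014,-.0),(.003,-.0)): line((a[0],-.01,.014),(a[0],.01,.014),(255,0,0))
    cv2.imwrite(f'pics/ov_{n}.png',img)
    W=cloud(d);c,s=np.cos(yaw),np.sin(yaw)
    X=(W[...,0]-o[0])*c+(W[...,1]-o[1])*s;Yy=-(W[...,0]-o[0])*s+(W[...,1]-o[1])*c
    hsv=cv2.cvtColor(d['color'],cv2.COLOR_RGB2HSV)
    red=((hsv[...,0]<8)|(hsv[...,0]>172))&(hsv[...,1]>150)&(abs(Yy)<.03)&(abs(X)<.04)
    print(n,'tongue',X[red].min(),X[red].max(),Yy[red].min(),Yy[red].max(),Yy[red].mean())
    m=(X>-.0)&(X<.09)&(abs(Yy)<.07)&(W[...,2]>.0)
    b=np.round(Yy[m]/.004).astype(int)
    print([(int(k*4),round(float(np.median(W[...,2][m][b==k])*1000))) for k in np.unique(b)])
    for lo,hi in((-.13,-.08),):
        for side in(1,-1):
            q=(X>lo)&(X<hi)&(W[...,2]>.006)&(Yy*side>.04)&(Yy*side<.08)
            print('floor edge',side,np.sort(Yy[q]*side)[-5:])
    q=(abs(Yy)<.05)&(W[...,2]>.006)&(X<-.1)&(X>-.16);print('xmin',np.sort(X[q])[:8].round(4))
    q=(abs(Yy)<.05)&(W[...,2]>.035)&(X<.15)&(X>.07);print('stop x',np.percentile(X[q],[1,5,95,99]).round(4))
E
```

```text
top tongue -0.013830270250703092 0.002310430265957133 -0.0079064327855847 0.008769460780087838 0.0005702620203295319
[(-68, 2), (-64, 12), (-60, 13), (-56, 13), (-52, 25), (-48, 28), (-44, 28), (-40, 23), (-36, 25), (-32, 27), (-28, 14), (-24, 13), (-20, 13), (-16, 14), (-12, 13), (-8, 13), (-4, 13), (0, 13), (4, 12), (8, 13), (12, 13), (16, 14), (20, 13), (24, 12), (28, 22), (32, 27), (36, 24), (40, 24), (44, 28), (48, 28), (52, 18), (56, 12), (60, 13), (64, 11), (68, 3)]
floor edge 1 [0.06363504 0.06366974 0.06367381 0.06616584 0.06651817]
floor edge -1 [0.06571139 0.06582663 0.06585603 0.06611731 0.07520408]
xmin [-0.1581 -0.148  -0.1467 -0.1455 -0.1452 -0.1423 -0.1408 -0.14  ]
stop x [0.0937 0.0953 0.1311 0.1335]
side tongue -0.019038035821622043 0.0016216988262981375 -0.008087213609287264 0.01117282525550542 0.0008977444705790372
[(-52, 27), (-48, 27), (-44, 27), (-40, 27), (-36, 16), (-32, 20), (-28, 23), (-24, 14), (-20, 13), (-16, 14), (-12, 13), (-8, 12), (-4, 13), (0, 14), (4, 14), (8, 14), (16, 23), (28, 31), (32, 24), (36, 28), (40, 27), (44, 27), (48, 24), (52, 20), (56, 17), (60, 11), (64, 8), (68, 6)]
floor edge 1 [0.06659159 0.06676654 0.06680754 0.06769838 0.0691084 ]
floor edge -1 [0.06215049 0.06237585 0.06419586 0.06744292 0.06781501]
xmin [-0.1348 -0.1345 -0.134  -0.134  -0.1337 -0.1335 -0.1334 -0.1332]
stop x [0.0888 0.0915 0.1294 0.1338]
```

View pics/ov_top.png

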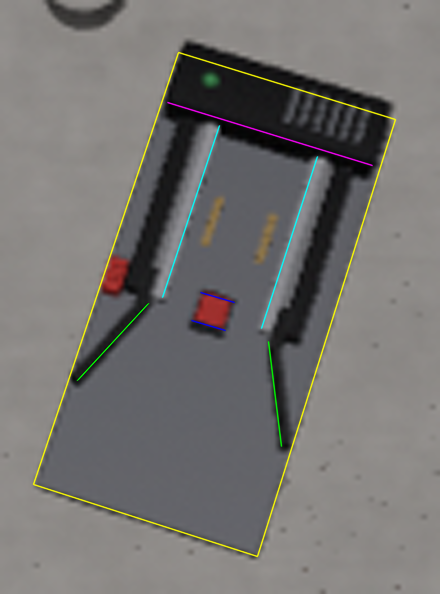

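View pics/ov_side.png

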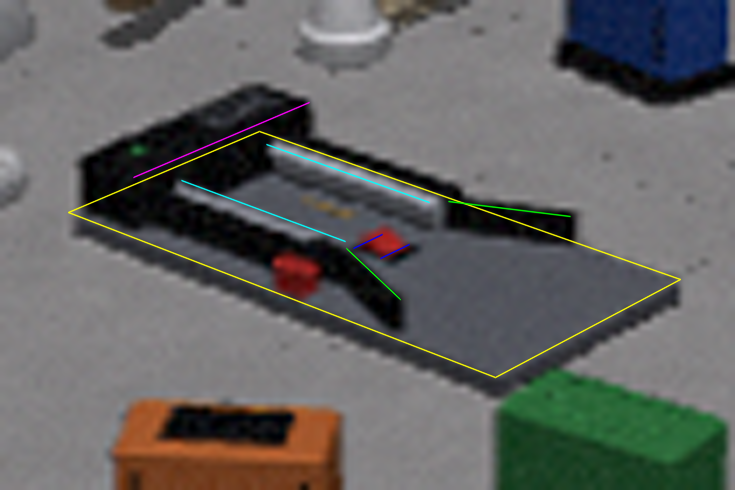

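```bash
cat >> h.py <<'E'
from scipy.spatial.transform import Rotation as Ro
def tool(s):
    q=s['ee_rot'];return Ro.from_quat([q[1],q[2],q[3],q[0]]).as_matrix()
def yaw_y(R): return np.degrees(np.arctan2(R[1,1],R[0,1]))
E
python3 - <<'E'
from h import *
from workcell import arm
s=arm.read_state();R=tool(s);print(R.round(3),'jaw yaw',yaw_y(R),s['joint_positions'])
d=dict(np.load('top0.npz'));W=cloud(d)
# pink/green positions in orange frame
yaw=np.deg2rad(17.6);c,sn=np.cos(yaw),np.sin(yaw)
X=(W[...,0]-.5105)*c+(W[...,1]-.2725)*sn;Y=-(W[...,0]-.5105)*sn+(W[...,1]-.2725)*c
hsv=cv2.cvtColor(d['color'],cv2.COLOR_RGB2HSV);h=hsv[...,0];sat=hsv[...,1]
for n,m in(('pink',(h>150)&(h<178)&(sat>60)&(W[...,0]<.7)&(near(W,(.5,.27),.25))),('green',(h>45)&(h<80)&(sat>100)&near(W,(.5,.27),.25))):
    for zl in (.003,.02):
        q=m&(W[...,2]>zl);print(n,zl,q.sum(),'X',np.percentile(X[q],[1,99]),'Y',np.percentile(Y[q],[1,99]), 'Y|X|<20:',np.percentile(Y[q&(abs(X)<.02)],[1,99]) if (q&(abs(X)<.02)).any() else None)
E
```

```text
[[-0.     0.41  -0.912]
 [ 0.    -0.912 -0.41 ]
 [-1.    -0.    -0.   ]] jaw yaw -65.77463579952133 [-1.21831239e+00  5.24264257e-02  1.40104549e+00 -1.77336715e-06
  1.68857980e+00 -7.03286294e-02]
pink 0.003 1031 X [0.00769503 0.08694647] Y [0.07012472 0.15638956] Y|X|<20: [-0.23509196  0.14299298]
pink 0.02 826 X [0.01077462 0.08776988] Y [0.07314659 0.15417648] Y|X|<20: [-0.2372251   0.14186042]
green 0.003 1858 X [-0.19035641 -0.05393589] Y [-0.06737558  0.12805287] Y|X|<20: None
green 0.02 1544 X [-0.1880854  -0.05528723] Y [-0.06402126  0.12843847] Y|X|<20: None
```

Call:
{"fn": "step_arm", "kwargs": {"translation": [[0, 0, 0], [0, -21, -17], [0, -24, -19.5], [0, -24, -19.5], [0, -24, -19.5], [0, -24, -19.5], [0, -24, -19.5], [0, -24, -19.5], [0, -24, -19.5], [0, -24, -19.5]], "roll": [6.6, 0, 0, 0, 0, 0, 0, 0, 0, 0], "grip": [-0.5, -0.5, -0.5, -0.5, -0.5, -0.5, -0.5, -0.5, -0.5, -0.5], "newtons": 50}}

```text
time: 1.13
eef_pos: [0.316, -0.222, 0.2454]
ee_rot: [0.108, 0.699, 0.108, -0.699]
ft_force: [0.2, 0.2, 0.3]
width: 0.0638
```

Call:
{"fn": "step_arm", "kwargs": {"translation": [[5, -24, -19.5], [5, -24, -19.5], [5, -24, -19.5], [5, -24, -19.5], [5, -24, -19.5], [10, -24, -19.5], [10, -24, -19.5], [10, -24, -19.5], [10, -24, -19.5], [10, -24, -19.5]], "roll": [0, 0, 0, 0, 0, 0, 0, 0, 0, 0], "grip": [-0.5, -0.5, -0.5, -0.5, -0.5, -0.5, -0.5, -0.5, -0.5, -0.5]}}

```text
time: 1.97
eef_pos: [0.4293, 0.066, 0.1699]
ee_rot: [0.108, 0.699, 0.108, -0.699]
ft_force: [-1.2, -0.4, 0.6]
width: 0.0644
```

```bash
cat > to.py <<'E'
from h import *
import sys
from workcell import arm
s=arm.read_state();R=tool(s);x,y,z,jy=map(float,sys.argv[1:5])
print('t',round(s['time'],2),'pos',(s['eef_pos']*1000).round(1) if hasattr(s['eef_pos'],'round') else s['eef_pos'],'jaw',round(yaw_y(R),2),'tilt',R[:,0].round(4),'F',np.round(s['ft_force'],1),'w',round(s['width'],4),'j',np.round(s['joint_positions'],2))
droll=-(jy-yaw_y(R)); R2=R@Ro.from_euler('x',droll,degrees=True).as_matrix()
D=np.array([x,y,z])-np.array(s['eef_pos'])
print('roll',droll.round(2),'trans after roll',(R2.T@D*1000).round(1))
E
python3 to.py .5105 .2725 .12 -72.4
```

```text
t 1.97 pos [429.3  66.  169.9] jaw -72.36 tilt [ 6.e-04 -1.e-04 -1.e+00] F [-1.2 -0.4  0.6] w 0.0644 j [ 0.07 -0.17  1.77 -0.    1.55  1.33]
roll 0.04 trans after roll [  49.9 -172.2 -139.8]
```

Call:
{"fn": "step_arm", "kwargs": {"translation": [[5, -22, -18], [5, -22, -18], [5, -22, -18], [5, -22, -18], [5, -22, -18], [5, -22, -18], [5, -20, -16], [5, -15, -12], [5, -5, -4], [0, 0, 0]], "roll": [0, 0, 0, 0, 0, 0, 0, 0, 0, 0], "grip": [-0.5, -0.5, -0.5, -0.5, -0.5, -0.5, -0.5, -0.5, -0.5, -0.5]}}

```text
time: 2.8
eef_pos: [0.5098, 0.2714, 0.1236]
ee_rot: [-0.109, -0.698, -0.109, 0.7]
ft_force: [-0.3, -0.9, -0.3]
width: 0.0639
```

```bash
python3 to.py .5105 .2725 .043 -72.4
python3 - <<'E'
from h import *
from workcell import arm
d=arm.get_image('side');
big=cv2.resize(d['color'][140:280,210:370],None,fx=4.5,fy=4.2,interpolation=cv2.INTER_CUBIC)
cv2.imwrite('pics/s1.png',big[...,::-1])
E
```

```text
t 2.8 pos [509.8 271.4 123.6] jaw -72.28 tilt [-0.0023 -0.0011 -1.    ] F [-0.3 -0.9 -0.3] w 0.0639 j [ 0.43  0.27  1.4  -0.    1.47  1.69]
roll 0.12 trans after roll [80.6 -0.9 -1.2]
```

View pics/s1.png

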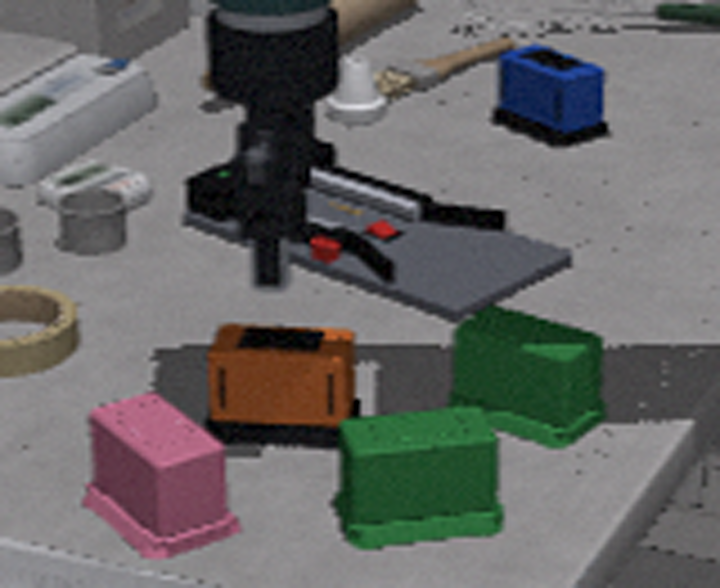

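Fingers hang above the orange pack (tip at crop 268,285; pack top 282,335), aligned. Descend and grip.

Call:
{"fn": "step_arm", "kwargs": {"translation": [[8, 0, 0], [14, 0, 0], [14, 0, 0], [14, 0, 0], [12, 0, 0], [10, 0, 0], [6, 0, 0], [2, 0, 0], [0, 0, 0], [0, 0, 0]], "roll": [0, 0, 0, 0, 0, 0, 0, 0, 0, 0], "grip": [-0.5, -0.5, -0.5, -0.5, -0.5, -0.5, -0.5, -0.5, -0.5, 0]}}

```text
time: 3.68
eef_pos: [0.5107, 0.2708, 0.0459]
ee_rot: [0.108, 0.699, 0.108, -0.698]
ft_force: [0.7, -0.2, 1.0]
width: 0.0534
```

```bash
python3 to.py .5105 .2725 .043 -72.4
```

```text
t 3.68 pos [510.7 270.8  45.9] jaw -72.38 tilt [ 1.e-03  3.e-04 -1.e+00] F [ 0.7 -0.2  1. ] w 0.0534 j [ 0.42  0.35  1.47 -0.    1.32  1.69]
roll 0.02 trans after roll [ 2.9 -1.7 -0.3]
```

Call:
{"fn": "step_arm", "kwargs": {"translation": [[0, 0, 0], [0, 0, 0], [0, 0, 0], [0, 0, 0], [0, 0, 0], [0, 0, 0], [-3, 0, 0], [-8, 0, 0], [-12, 0, 0], [-14, 0, 0]], "roll": [0, 0, 0, 0, 0, 0, 0, 0, 0, 0], "grip": [0.3, 0.5, 0.5, 0.5, 0.5, 0.5, 0.5, 0.5, 0.5, 0.5], "newtons": 60}}

```text
time: 4.52
eef_pos: [0.5096, 0.2704, 0.0822]
ee_rot: [-0.109, -0.698, -0.108, 0.7]
ft_force: [0.4, 0.0, -2.7]
width: 0.0435
```

Call:
{"fn": "step_arm", "kwargs": {"translation": [[-14, 0, 0], [-14, 0, 0], [-14, 0, 0], [-12, 0, 0], [-6, 0, 0], [0, 0, 0], [0, 0, 0], [0, 0, 0], [0, 0, 0], [0, 0, 0]], "roll": [0, 0, 0, 0, 0, 7, 7, 7, 7, 6.9], "grip": [0.5, 0.5, 0.5, 0.5, 0.5, 0.5, 0.5, 0.5, 0.5, 0.5]}}

```text
time: 5.35
eef_pos: [0.5101, 0.2706, 0.142]
ee_rot: [0.108, -0.698, 0.109, 0.699]
ft_force: [0.0, 0.3, -3.3]
width: 0.0431
```

```bash
python3 to.py .490 .025 .12 -107.3
python3 - <<'E'
from h import *
from workcell import arm
d=arm.get_image('side');
big=cv2.resize(d['color'][110:280,210:370],None,fx=4.,fy=3.5,interpolation=cv2.INTER_CUBIC)
cv2.imwrite('pics/s2.png',big[...,::-1])
E
```

```text
t 5.35 pos [510.1 270.6 142. ] jaw -107.62 tilt [-9.e-04 -4.e-04 -1.e+00] F [ 0.   0.3 -3.3] w 0.0431 j [ 0.42  0.25  1.38 -0.    1.5   2.3 ]
roll -0.32 trans after roll [ 22.2 240.4 -53.9]
```

View pics/s2.png

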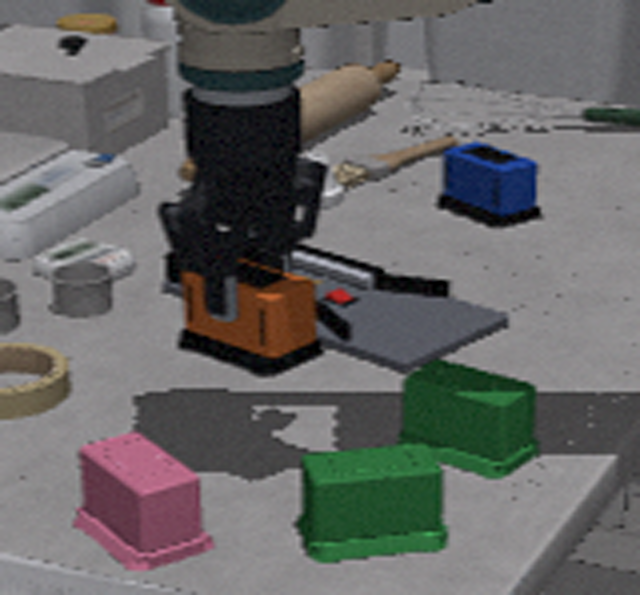

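Call:
{"fn": "step_arm", "kwargs": {"translation": [[0, 12, -2.5], [0, 27, -6], [0, 29, -6.5], [0, 29, -6.5], [0, 29, -6.5], [0, 29, -6.5], [0, 29, -6.5], [0, 27, -6], [0, 20, -5], [0, 9, -2]], "roll": [-0.3, 0, 0, 0, 0, 0, 0, 0, 0, 0], "grip": [0.5, 0.5, 0.5, 0.5, 0.5, 0.5, 0.5, 0.5, 0.5, 0.5]}}

```text
time: 6.23
eef_pos: [0.4913, 0.0225, 0.1423]
ee_rot: [0.104, -0.699, 0.104, 0.699]
ft_force: [-0.8, -0.6, -2.8]
width: 0.0433
```

Call:
{"fn": "step_arm", "kwargs": {"translation": [[4, 0, 0], [6, 0, 0], [6, 0, 0], [5, 0, 0], [2, 0, 0], [0, 0, 0], [0, 0, 0], [0, 0, 0], [0, 0, 0], [0, 0, 0]], "roll": [0, 0, 0, 0, 0, 0, 0, 0, 0, 0], "grip": [0.5, 0.5, 0.5, 0.5, 0.5, 0.5, 0.5, 0.5, 0.5, 0.5]}}

```text
time: 7.07
eef_pos: [0.4921, 0.0254, 0.1196]
ee_rot: [-0.104, 0.7, -0.104, -0.699]
ft_force: [0.0, -0.1, -3.7]
width: 0.0433
```

```bash
python3 to.py .490 .025 .060 -107.3
python3 - <<'E'
from h import *
from workcell import arm
yaw=np.deg2rad(-17.3);c,s=np.cos(yaw),np.sin(yaw);o=(.576,-.0018)
for n in('side','top'):
    d=arm.get_image(n);np.savez(n+'3.npz',**d)
    W=cloud(d)
    X=(W[...,0]-o[0])*c+(W[...,1]-o[1])*s;Y=-(W[...,0]-o[0])*s+(W[...,1]-o[1])*c
    hsv=cv2.cvtColor(d['color'],cv2.COLOR_RGB2HSV)
    q=(hsv[...,0]<18)&(hsv[...,0]>4)&(hsv[...,1]>140)&near(W,(.49,.025),.08)
    if q.sum()>10: print(n,q.sum(),'X',np.percentile(X[q],[2,98]),'Y',np.percentile(Y[q],[2,98]),'Z',np.percentile(W[q][:,2],[2,98]),rect(W[q][:,:2]))
    x0,y0,w,h,f=((280,90,130,150,4.) if n=='top' else (230,120,130,130,4.5))
    cv2.imwrite(f'pics/{n}3.png',cv2.resize(d['color'][y0:y0+h,x0:x0+w],None,fx=f,fy=f,interpolation=cv2.INTER_CUBIC)[...,::-1])
E
```

```text
t 7.07 pos [492.1  25.4 119.6] jaw -106.97 tilt [ 7.e-04 -1.e-04 -1.e+00] F [ 0.  -0.1 -3.7] w 0.0433 j [-0.02  0.04  1.67 -0.    1.43  1.84]
roll 0.33 trans after roll [59.6  1.   1.9]
side 419 X [-0.13191323 -0.05334372] Y [-0.01971502  0.02815399] Z [0.08441702 0.13758835] ((499.355712890625, 22.68537139892578), (81.44520568847656, 114.93070983886719), 48.01762008666992)
top 277 X [-0.12910913 -0.10065237] Y [-0.02120976  0.02562474] Z [0.08314606 0.13993088] ((468.4374084472656, 34.703086853027344), (51.58283233642578, 34.15980529785156), 64.51943969726562)
```

View pics/side3.png

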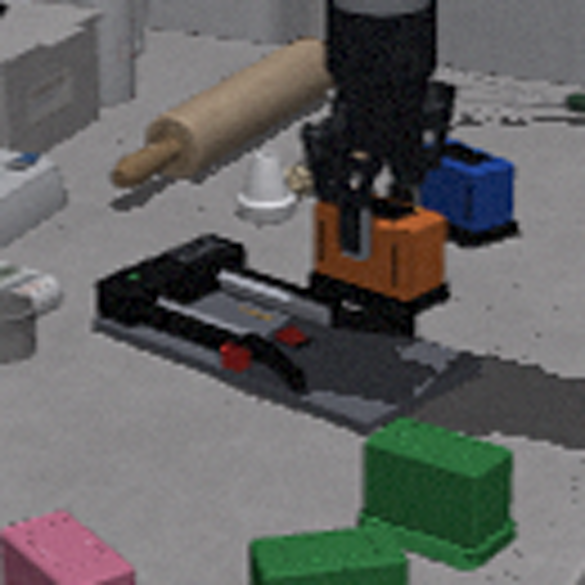

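View pics/top3.png

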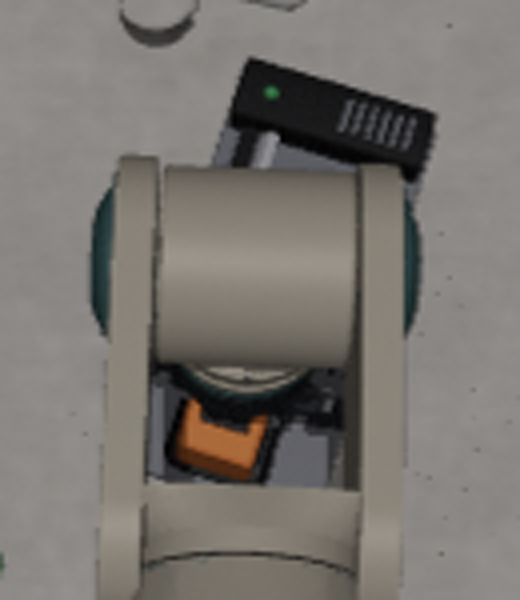

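Call:
{"fn": "step_arm", "kwargs": {"translation": [[4, 1.5, 0], [9, 0, 0], [10, 0, 0], [10, 0, 0], [9, 0, 0], [7, 0, 0], [4, 0, 0], [2, 0, 0], [1, 0, 0], [0, 0, 0]], "roll": [0.3, 0, 0, 0, 0, 0, 0, 0, 0, 0], "grip": [0.5, 0.5, 0.5, 0.5, 0.5, 0.5, 0.5, 0.5, 0.5, 0.5]}}

```text
time: 8.0
eef_pos: [0.4916, 0.0239, 0.0634]
ee_rot: [-0.106, 0.699, -0.106, -0.699]
ft_force: [0.1, 0.9, -2.9]
width: 0.043
```

```bash
python3 to.py .490 .025 .058 -107.3
python3 - <<'E'
from h import *
from workcell import arm
d=arm.get_image('side')
cv2.imwrite('pics/side4.png',cv2.resize(d['color'][150:230,230:350],None,fx=6,fy=6,interpolation=cv2.INTER_CUBIC)[...,::-1])
E
```

```text
t 8.0 pos [491.6  23.9  63.4] jaw -107.27 tilt [ 3.e-04 -1.e-04 -1.e+00] F [ 0.1  0.9 -2.9] w 0.043 j [-0.03  0.11  1.72 -0.    1.32  1.85]
roll 0.03 trans after roll [ 5.4 -0.5  1.8]
```

View pics/side4.png

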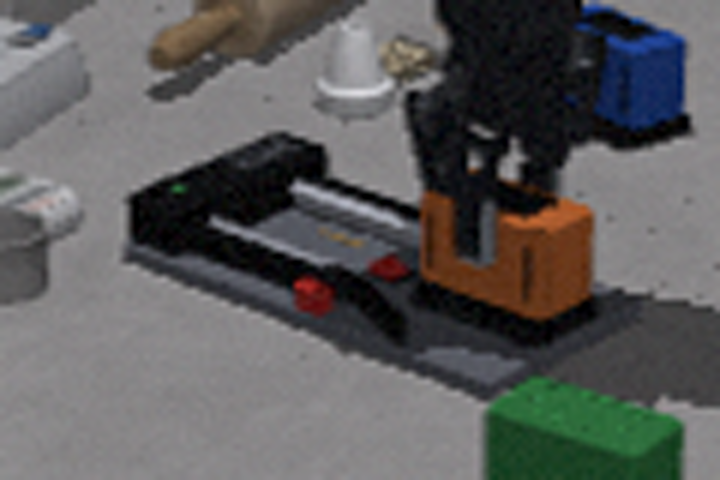

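Pack (crop 505,250) hangs just over the apron between the guide walls. Lower the last millimetres.

Call:
{"fn": "step_arm", "kwargs": {"translation": [[1, 0, 0], [1, 0, 0], [1, 0, 0], [0.5, 0, 0], [0.5, 0, 0], [0.5, 0, 0], [0.5, 0, 0], [0, 0, 0], [0, 0, 0], [0, 0, 0]], "roll": [0, 0, 0, 0, 0, 0, 0, 0, 0, 0], "grip": [0.5, 0.5, 0.5, 0.5, 0.5, 0.5, 0.5, 0.5, 0.5, 0.5]}}

```text
time: 8.88
eef_pos: [0.4916, 0.0239, 0.0585]
ee_rot: [-0.106, 0.699, -0.106, -0.699]
ft_force: [-0.6, 0.4, -1.2]
width: 0.0434
```

```bash
python3 to.py .490 .025 .058 -107.3
```

```text
t 8.88 pos [491.6  23.9  58.5] jaw -107.28 tilt [ 5.e-04 -1.e-04 -1.e+00] F [-0.6  0.4 -1.2] w 0.0434 j [-0.03  0.11  1.72 -0.    1.31  1.85]
roll 0.02 trans after roll [ 0.5 -0.5  1.9]
```

Call:
{"fn": "step_arm", "kwargs": {"translation": [[0.3, 0, -2], [0, 0, -4], [0, 0, -4], [0, 0, -4], [0, 0, -4], [0, 0, -4], [0, 0, -3], [0, 0, -2], [0, 0, 0], [0, 0, 0]], "roll": [0, 0, 0, 0, 0, 0, 0, 0, 0, 0], "grip": [0.5, 0.5, 0.5, 0.5, 0.5, 0.5, 0.5, 0.5, 0.5, 0.5]}}

```text
time: 9.72
eef_pos: [0.518, 0.0157, 0.0584]
ee_rot: [-0.106, 0.7, -0.106, -0.698]
ft_force: [2.0, -0.7, 4.5]
width: 0.0432
```

```bash
cat > look.py <<'E'
from h import *
from workcell import arm
import sys
d=arm.get_image('side')
cv2.imwrite(f'pics/{sys.argv[1]}.png',cv2.resize(d['color'][140:230,230:350],None,fx=6,fy=6,interpolation=cv2.INTER_CUBIC)[...,::-1])
E
python3 to.py .6237 -.0167 .058 -107.3; python3 look.py s5
```

```text
t 9.72 pos [518.   15.7  58.4] jaw -107.28 tilt [ 1.9e-03 -4.0e-04 -1.0e+00] F [ 2.  -0.7  4.5] w 0.0432 j [-0.04  0.18  1.65 -0.    1.31  1.83]
roll 0.02 trans after roll [   0.6   -0.5 -110.6]
```

View pics/s5.png

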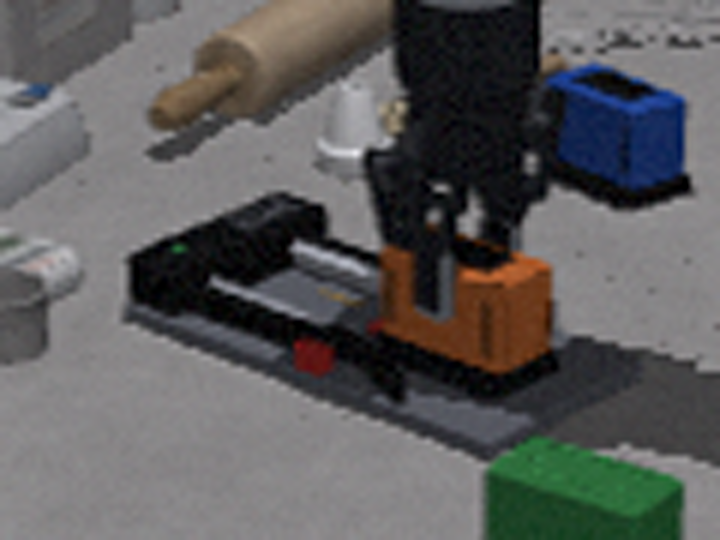

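Call:
{"fn": "step_arm", "kwargs": {"translation": [[0, 0, -2], [0, 0, -3], [0, 0, -3], [0, 0, -3], [0, 0, -3], [0, 0, -3], [0, 0, -3], [0, 0, -2], [0, 0, 0], [0, 0, 0]], "roll": [0, 0, 0, 0, 0, 0, 0, 0, 0, 0], "grip": [0.5, 0.5, 0.5, 0.5, 0.5, 0.5, 0.5, 0.5, 0.5, 0.5]}}

```text
time: 10.6
eef_pos: [0.5386, 0.0094, 0.0584]
ee_rot: [-0.106, 0.699, -0.106, -0.699]
ft_force: [0.3, -0.8, 5.2]
width: 0.0436
```

```bash
python3 to.py .6237 -.0167 .058 -107.3; python3 look.py s6
```

```text
t 10.6 pos [538.6   9.4  58.4] jaw -107.27 tilt [ 1.1e-03 -1.0e-04 -1.0e+00] F [ 0.3 -0.8  5.2] w 0.0436 j [-0.05  0.24  1.58 -0.    1.32  1.82]
roll 0.03 trans after roll [  0.5  -0.4 -89. ]
```

View pics/s6.png

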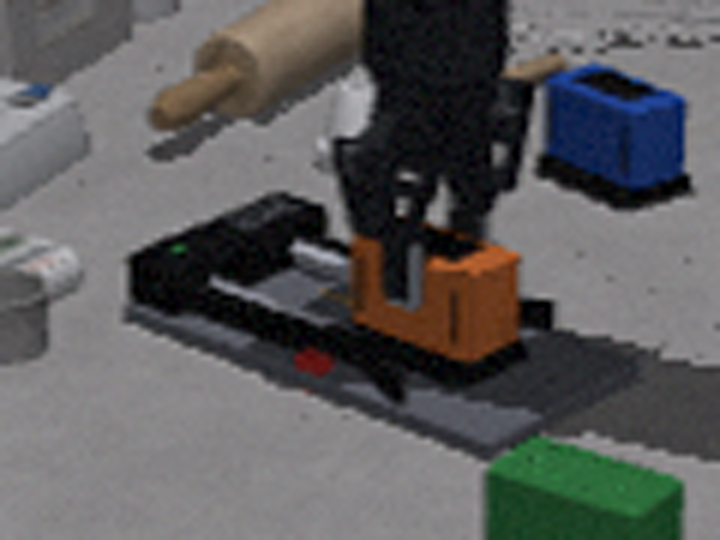

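The foot is in the rails and the catch is being pressed (thumb pad lower, crop 313,360), with no side force. I'll keep sliding.

Call:
{"fn": "step_arm", "kwargs": {"translation": [[0, 0, -3], [0, 0, -4], [0, 0, -4], [0, 0, -4], [0, 0, -4], [0, 0, -4], [0, 0, -4], [0, 0, -3], [0, 0, 0], [0, 0, 0]], "roll": [0, 0, 0, 0, 0, 0, 0, 0, 0, 0], "grip": [0.5, 0.5, 0.5, 0.5, 0.5, 0.5, 0.5, 0.5, 0.5, 0.5]}}

```text
time: 11.48
eef_pos: [0.5674, 0.0004, 0.0584]
ee_rot: [-0.106, 0.7, -0.106, -0.699]
ft_force: [0.5, -0.5, 5.2]
width: 0.043
```

Call:
{"fn": "step_arm", "kwargs": {"translation": [[0, 0, -3], [0, 0, -4], [0, 0, -4], [0, 0, -4], [0, 0, -4], [0, 0, -4], [0, 0, -4], [0, 0, -3], [0, 0, 0], [0, 0, 0]], "roll": [0, 0, 0, 0, 0, 0, 0, 0, 0, 0], "grip": [0.5, 0.5, 0.5, 0.5, 0.5, 0.5, 0.5, 0.5, 0.5, 0.5]}}

```text
time: 12.32
eef_pos: [0.596, -0.0085, 0.0584]
ee_rot: [-0.106, 0.7, -0.106, -0.699]
ft_force: [0.7, -0.2, 5.0]
width: 0.0432
```

```bash
python3 to.py .6237 -.0167 .058 -107.3; python3 look.py s7
```

```text
t 12.32 pos [596.   -8.5  58.4] jaw -107.28 tilt [ 1.2e-03 -2.0e-04 -1.0e+00] F [ 0.7 -0.2  5. ] w 0.0432 j [-0.08  0.38  1.4  -0.    1.36  1.8 ]
roll 0.02 trans after roll [  0.4  -0.4 -28.9]
```

View pics/s7.png

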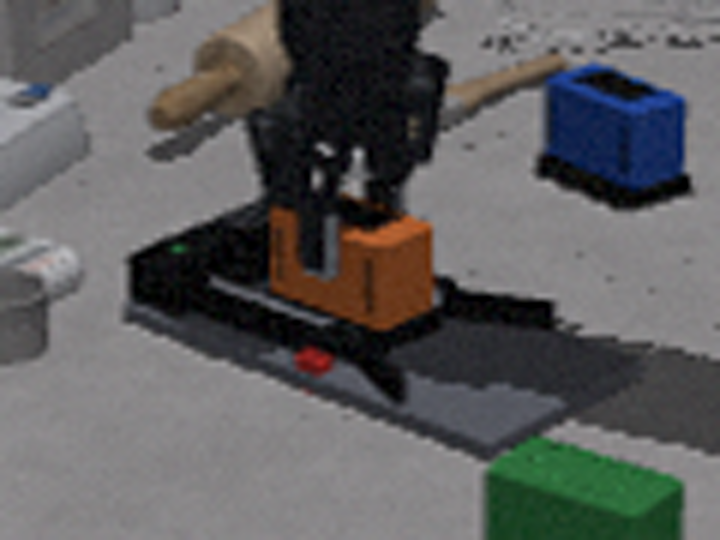

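Call:
{"fn": "step_arm", "kwargs": {"translation": [[0, 0, -3], [0, 0, -4], [0, 0, -4], [0, 0, -4], [0, 0, -3], [0, 0, -3], [0, 0, -2], [0, 0, -1], [0, 0, 0], [0, 0, 0]], "roll": [0, 0, 0, 0, 0, 0, 0, 0, 0, 0], "grip": [0.5, 0.5, 0.5, 0.5, 0.5, 0.5, 0.5, 0.5, 0.5, 0.5]}}

```text
time: 13.2
eef_pos: [0.6186, -0.0155, 0.0584]
ee_rot: [-0.106, 0.699, -0.106, -0.699]
ft_force: [0.9, 0.1, 6.7]
width: 0.0431
```

Call:
{"fn": "step_arm", "kwargs": {"translation": [[0, 0, -1], [0, 0, -1], [0, 0, -1], [0, 0, -1], [0, 0, 0], [0, 0, 0], [0, 0, 0], [0, 0, 0], [0, 0, 0], [0, 0, 0]], "roll": [0, 0, 0, 0, 0, 0, 0, 0, 0, 0], "grip": [0.5, 0.5, 0.5, 0.5, 0.5, 0.5, 0.5, 0.5, 0.5, 0.5]}}

```text
time: 14.03
eef_pos: [0.6223, -0.0166, 0.0584]
ee_rot: [-0.106, 0.699, -0.106, -0.699]
ft_force: [-1.3, 1.0, 6.1]
width: 0.0435
```

```bash
python3 to.py .6237 -.0167 .058 -107.3; python3 look.py s8
```

```text
t 14.03 pos [622.3 -16.6  58.4] jaw -107.27 tilt [ 2.e-04  0.e+00 -1.e+00] F [-1.3  1.   6.1] w 0.0435 j [-0.09  0.45  1.31  0.    1.38  1.79]
roll 0.03 trans after roll [ 0.4 -0.4 -1.4]
```

View pics/s8.png

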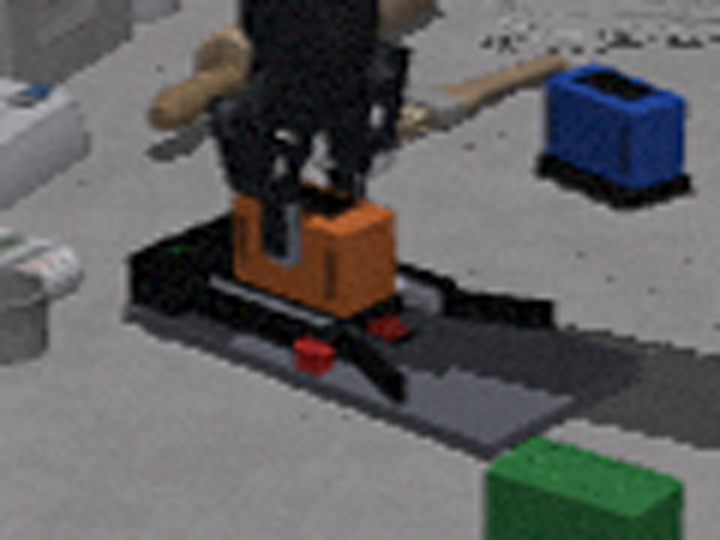

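Tongue is visible behind the foot (crop 388,327); I'm not sure it's fully up. I'll nudge further until the stop answers.

Call:
{"fn": "step_arm", "kwargs": {"translation": [[0, 0, -0.5], [0, 0, -0.5], [0, 0, -0.5], [0, 0, -0.5], [0, 0, 0], [0, 0, 0], [0, 0, 0], [0, 0, 0], [0, 0, 0], [0, 0, 0]], "roll": [0, 0, 0, 0, 0, 0, 0, 0, 0, 0], "grip": [0.5, 0.5, 0.5, 0.5, 0.5, 0.5, 0.5, 0.5, 0.5, 0.5]}}

```text
time: 14.92
eef_pos: [0.623, -0.0168, 0.0584]
ee_rot: [0.106, -0.698, 0.106, 0.7]
ft_force: [-7.4, 1.8, 10.8]
width: 0.043
```

```bash
python3 to.py .6237 -.0167 .058 -107.3; python3 look.py s9
```

```text
t 14.92 pos [623.  -16.8  58.4] jaw -107.25 tilt [-3.2e-03  7.0e-04 -1.0e+00] F [-7.4  1.8 10.8] w 0.043 j [-0.09  0.46  1.3   0.    1.38  1.79]
roll 0.05 trans after roll [ 0.4 -0.3 -0.6]
```

View pics/s9.png

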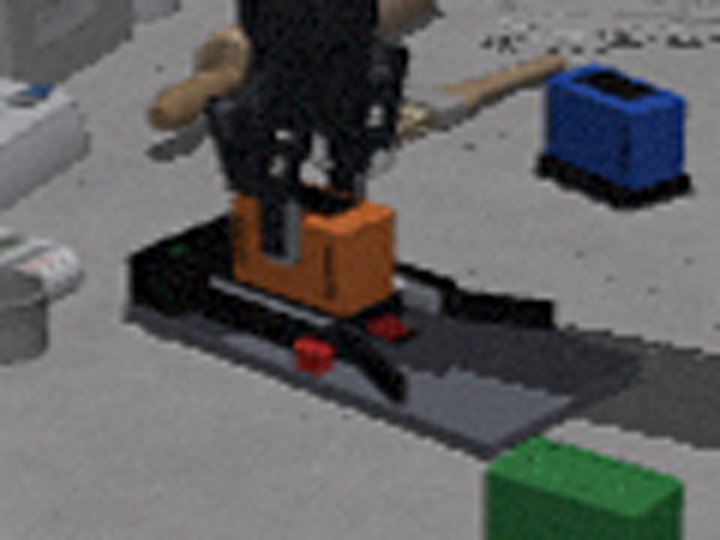

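Run:
```python
from h import *
from workcell import arm
d=arm.get_image('side')
c,s=np.cos(np.deg2rad(-17.3)),np.sin(np.deg2rad(-17.3));o=(.576,-.0018)
for n,q in(('start',dict(np.load('side0.npz'))),('now',d)):
    W=cloud(q);hsv=cv2.cvtColor(q['color'],cv2.COLOR_RGB2HSV)
    red=((hsv[...,0]<6)|(hsv[...,0]>172))&(hsv[...,1]>150)
    X=(W[...,0]-o[0])*c+(W[...,1]-o[1])*s;Y=-(W[...,0]-o[0])*s+(W[...,1]-o[1])*c
    for k,m in(('pad',red&(abs(X+.004)<.025)&(abs(Y-.058)<.015)),('tongue',red&(abs(X+.005)<.03)&(abs(Y)<.02))):
        v,u=np.where(m);print(n,k,m.sum(),'rows',v.min(),v.max(),v.mean().round(2),'u',u.mean().round(2),'z',np.percentile(W[m][:,2],[10,50,90,97]).round(4),'X',np.percentile(X[m],[3,97]).round(4))
```

```text
start pad 33 rows 196 201 198.52 u 281.82 z [0.0151 0.0221 0.0261 0.0266] X [-0.0163  0.0139]
start tongue 18 rows 193 196 194.56 u 294.56 z [0.0131 0.0153 0.0187 0.0194] X [-0.0163  0.0017]
now pad 33 rows 196 201 198.45 u 281.82 z [0.0153 0.0233 0.0261 0.0268] X [-0.0179  0.0107]
now tongue 21 rows 192 196 194.05 u 293.71 z [0.0134 0.0166 0.0193 0.0198] X [-0.0128  0.0065]
```

The catch is back at its starting height and the stop is pushing back. Release and back off upward.

Call:
{"fn": "step_arm", "kwargs": {"translation": [[0, 0, 0], [0, 0, 0], [0, 0, 0], [0, 0, 0], [0, 0, 0], [0, 0, 0], [-4, 0, 0], [-10, 0, 0], [-14, 0, 0], [-18, 0, 0]], "roll": [0, 0, 0, 0, 0, 0, 0, 0, 0, 0], "grip": [-0.3, -0.5, -0.5, -0.5, -0.5, -0.5, -0.5, -0.5, -0.5, -0.5]}}

```text
time: 15.85
eef_pos: [0.6237, -0.0173, 0.1044]
ee_rot: [0.106, -0.699, 0.106, 0.7]
ft_force: [0.0, -0.3, -0.2]
width: 0.0643
```

Call:
{"fn": "step_arm", "kwargs": {"translation": [[-20, 0, 0], [-20, 0, 0], [-20, 0, 0], [-20, 0, 0], [-20, 0, 0], [-10, 0, 20], [0, 0, 25], [0, 0, 25], [0, 0, 20], [0, 0, 0]], "roll": [0, 0, 0, 0, 0, 0, 0, 0, 0, 0], "grip": [-0.5, -0.5, -0.5, -0.5, -0.5, -0.5, -0.5, -0.5, -0.5, -0.5]}}

```text
time: 16.68
eef_pos: [0.5361, 0.0104, 0.2156]
ee_rot: [-0.106, 0.699, -0.106, -0.699]
ft_force: [0.7, -0.4, -0.1]
width: 0.0641
```

```bash
python3 to.py .6237 -.0167 .058 -107.3; python3 look.py s10
python3 - <<'E'
from h import *
from workcell import arm
c,s=np.cos(np.deg2rad(-17.3)),np.sin(np.deg2rad(-17.3));o=(.576,-.0018)
q=arm.get_image('side')
W=cloud(q);hsv=cv2.cvtColor(q['color'],cv2.COLOR_RGB2HSV)
X=(W[...,0]-o[0])*c+(W[...,1]-o[1])*s;Y=-(W[...,0]-o[0])*s+(W[...,1]-o[1])*c
red=((hsv[...,0]<6)|(hsv[...,0]>172))&(hsv[...,1]>150)
m=red&(abs(X+.004)<.025)&(abs(Y-.058)<.015);print('pad rows',np.where(m)[0].mean(),m.sum())
m=(hsv[...,0]<18)&(hsv[...,1]>140)&(X>-.01)&(X<.11)&(abs(Y)<.04)&(W[...,2]>.025)
print('X',np.percentile(X[m],[2,98]),'Y',np.percentile(Y[m],[2,98]),'Z',np.percentile(W[m][:,2],[2,98]))
E
```

```text
t 16.68 pos [536.1  10.4 215.6] jaw -107.22 tilt [ 1.e-03  2.e-04 -1.e+00] F [ 0.7 -0.4 -0.1] w 0.0641 j [-0.05  0.09  1.42  0.    1.63  1.82]
roll 0.08 trans after roll [ 1.577e+02 -1.000e-01 -9.150e+01]
pad rows 198.6 35
X [0.00401123 0.08697748] Y [-0.01822851  0.02510595] Z [0.02638466 0.07647155]
```

View pics/s10.png

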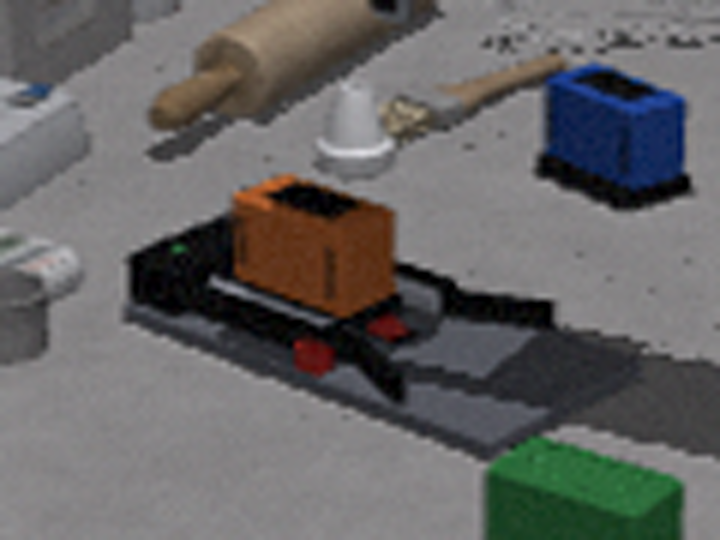

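The pack is seated (crop 315,245), with the tongue and pad up behind it and the gripper clear. Handing in.

```bash
python3 -c "
from workcell import arm
print(arm.close_job())"
```

```text
the job is handed in; nothing more can be done
None
```

The orange battery pack is on charge: I set it on the dock's apron, slid it under the rails to the stop, let go and lifted clear. The job was handed in at about 17 s.

- **Seating:** the stop pushed back with about 7 N at the end of the slide. After release the pack had not visibly moved.
- **Catch:** the tongue and thumb pad are back at the same heights as in the first picture, behind the foot.
- **Robot clear:** after release the gripper was open, well above the dock, and the measured force was about 0 N.
- **Other packs:** I did not touch the blue, green or pink ones.

One check was slightly off. The side camera put the pack's centre at about dock x 45 mm, not 50. In the first picture that camera also read the stop face about 4 mm short, so I take this as camera bias. I did not cross-check it in the top view after release.

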